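# Push a carton down the guide lane to its stop

### The job

Push the closed carton from the open apron down the lane between the two low guide rails until it stands squarely against the end stop. The rails are only set, not tightened: neither the carton nor your fingers may touch either one, so centre and straighten the carton on the apron first. Only push it with the fingertips, keep it flat on the board without lifting or tipping it, and leave the jar, the tape roll and the spare lid where they stand.

Things in the scene. Friction and masses are not known exactly. Their poses are not given: they have to be found in the camera images.
- carton: Closed, taped cardboard carton, 120 mm long (its x), 96 mm wide (its y), 70 mm tall; about 0.35 kg (varies by 0.7 to 1.4 times). Origin at the centre of its underside, z up. It starts standing loose on the apron of the lane board, off centre and turned by up to about 0.25 rad; it slides when pushed.
- lane: Fixed guide lane: grey board on a low frame, 500 mm long (x) by 300 mm, its top 110 mm above the table. Origin at table level, on the lane's middle line. x runs along the lane from the open apron to the end stop, y to its left, z up. Board: x -250 to 250, y -90 to 210 mm. Apron without rails: x -250 to -25. Rails: x -25 to 235, inner faces at y = +62 and -62 mm: 14 mm free on each side of a centred, straight carton.
- stop_face (a point): Middle of the foot of the face of the low steel end stop between the rails, on the board's top at lane x = 220 mm, y = 0, z = 110 mm; axes as the lane's. The stop is 108 mm wide and 26 mm high. A carton standing squarely against it has its centre 60 mm before this point.
- rail_left: Fixed aluminium guide rail on the +y side of the lane, 260 x 10 x 22 mm, with small clamp screws on its outside. Origin at the centre of its underside, on the board's top at lane x = 105, y = +67 mm; it stands 22 mm high on the board. Not to be touched.
- rail_right: The same rail on the -y side, at lane x = 105, y = -67 mm; 22 mm high. Not to be touched.
- jar: Filled glass jar with a lid, 73 mm across, 113 mm tall, standing on the board on the robot's side of the rails; origin at the centre of its underside. Leave it.
- tape_roll: Roll of tape lying flat on the board, 68 mm across, 24 mm high, on the robot's side of the rails; origin at the centre of its underside. Leave it.
- spare_lid: Spare jar lid lying on the board, 70 mm across, 14 mm high, on the robot's side of the rails near the stop; origin at the centre of its underside. Leave it.

How it is judged:
By the outcome, as a careful person would: the job done as asked, in the order asked, and still so for the second after the job is handed in, with the robot touching nothing.
It also fails if it takes over 72 s, if anything falls off the work surface, if the arm or the gripper's body presses on something with over 40 N, if the wrist force passes 120 N, or if a joint passes its speed limit or range.

### The arm

A 6-joint arm with a two-finger parallel gripper is mounted at the origin on a cart in front of the work surface, level with it; the furniture and walls round the work are solid. World frame = base frame: x ahead of the robot, y to its left, z up, the work surface at z = 0. Lengths are in m, angles in rad, forces in N, time in s.
With the tool pointing down it reaches from about 0.275 to 0.85 m from the base axis. Payload 5.2 kg.
Tool frame: the origin (TCP) lies midway between the tips of the shut fingers; the grasp point (between the pads) lies 19 mm behind it; z points along the fingers, y is the line along which they close (so a half turn about z gives the same grasp; the last joint's range is limited). The gripper opens to 85 mm and grips with 20 to 120 N. Pads are 22 mm wide; open, the fingers measure 114 mm over their backs; the gripper's body (76 mm by 85 mm) begins 54 mm behind the grasp point. The pads swing forward as they close: fully open they stand 13 mm farther back than shut.
Start: joints at [0.932, 0.259, 1.535, -0, 1.348, -0.203], TCP at [0.232, 0.499, 0.192] pointing down, gripper open.
Joint ranges: [-3.14, 3.14], [-0.91, 2.08], [0.19, 2.58], [-1.22, 4.36], [0.22, 2.71], [-3.12, 3.12]. Speed limits (rad/s): [2.57, 2.57, 3.14, 3.14, 3.14, 3.14].

### API

Orientations are given as a rotation vector (axis times angle).
In Python, from rig import * gives the robot as it stands. The module is installed in compiled form; this text tells all that it offers.
- The arm moves only by the tool send_rows, never from a script. Its argument "plan" is a list of rows, each a list of 5 numbers: the shift along the tool's x, y, z scaled (see below), then the turn about the tool's z scaled (see below), then the gripper's target within -1 to 1 (fully open at 1, half-way at 0, shut at -1). A call has 1 to 10 rows; each row is the pose to reach, as a shift and turn from the pose commanded when the call began, along the tool's axes at that moment, turning the shorter way round; what a row does not reach only later rows make up. The controller multiplies each number of a shift by 0.3 m and each number of a turn by pi rad. A row lasts 1/8 s, in which the tool goes at most 62.5 mm and 10.7 degrees, less where a joint would pass 70% of its speed; a pose out of reach is approached as far as the arm can. A call with a number of a shift or a turn outside -1 to 1 is refused whole. A call with a gripper value outside its range is refused whole. The fingers move at their own pace and stop on an object; "grip_force" is the grip in N (left out, the last holds). Time passes only in rows, so rows that repeat a pose let the fingers close. It gives the time, the measured TCP pose, the force, the opening and the grip force at its end, in the units of the state.
- read_state(): the state, without advancing time (a new reading comes with each control period).
- get_image(name): name is "scene" or "top" or "wrist"; returns the picture (384x512x3 uint8, red, green, blue); there is no depth.
- camera_params(name): a dict with "fov_y" (degrees; the focal length in pixels is half the picture's height over the tangent of half this angle, whatever the lens; pixels are square), "cx", "cy" (the principal point, pixels), "rvec" (rotation vector, rad) and "tvec" (3), from world to camera coordinates, as OpenCV has them; the wrist camera has in their place "mount" (4x4, takes a point from camera to tool coordinates, whose origin is the TCP and whose axes are the flange's). Camera axes: x right, y down, z forward; pixel columns grow to the right and rows downward; lengths in m; the calibration is good to about 2 mm. A picture is of the moment at which its call begins: read the wrist's pose just before it. camera_params takes no time and is no camera call.
- job_done(): hands the job in; it is judged then, once.
The state is a dict: "t": time; "joints": joint angles; "joint_velocities": joint speeds; "effort": joint torques, N m; "position": TCP position; "tool_rot": TCP orientation; "force": force on the tool from outside, world axes, zero at the start; "wrist_torque": the same for the moment, N m; "opening": opening from 0.0 (shut) to 1.0 (fully open); "finger_force": force on a finger pad.
Only numpy, scipy, OpenCV 4.12 (cv2) and the standard library are available. Lean on these libraries where they do the work, as an engineer would, in place of code of your own. Each camera call takes 0.05 s, during which the arm holds its last target. There are 200 camera calls.

## Working session

There is one attempt and no reset: what is moved stays moved. The work goes in short steps, Python scripts to look and compute and a tool call to move; the robot and the scene stay as the last step left them, time stands still between calls to the robot, and variables do not carry over. Pictures are saved under pics/ and viewed, at most 10 in all, crops included, and the job is handed in when it is done.

Besides the shell and the picture viewer there is one more tool, called after ">>>" as name(argument=value, ...) on one line, values as JSON. send_rows: Moves the arm, as the interface text tells. Its arguments: {"type":"object","properties":{"plan":{"type":"array","items":{"type":"array","items":{"type":"number"}}},"grip_force":{"type":"number"}},"required":["plan"]}

```bash
mkdir -p pics; python3 - <<'E'
from rig import *
import cv2
for n in("top","scene"):
    p=camera_params(n);print(n,p)
    cv2.imwrite(f"pics/{n}0.png",cv2.cvtColor(get_image(n),cv2.COLOR_RGB2BGR))
s=read_state();print(s)
a=cv2.imread("pics/top0.png");cv2.imwrite("pics/top0x.png",cv2.resize(a,(800,600),interpolation=cv2.INTER_CUBIC))
E
```

```text
top {'fov_y': 48.1916446275447, 'cx': 253.5975419469627, 'cy': 192.20776933880316, 'rvec': array([ 2.14379118, -2.20519161,  0.07080209]), 'tvec': array([0.07895883, 0.49094427, 0.94855376])}
scene {'fov_y': 47.18553116632134, 'cx': 258.4685118471305, 'cy': 187.02377186128862, 'rvec': array([ 2.32588569, -0.86891749,  0.33336073]), 'tvec': array([-0.31859933,  0.32298675,  0.86358678])}
{'t': 0.1, 'joints': array([ 9.32236186e-01,  2.59277284e-01,  1.53596828e+00,  6.30578327e-06,
        1.34799817e+00, -2.02832809e-01]), 'joint_velocities': array([-0.0003077 , -0.00393364, -0.00075536, -0.00098283, -0.00119152,
       -0.0007649 ]), 'effort': array([ 1.04255410e-03, -4.46970177e+01, -2.91246343e+01, -4.08172409e-04,
        6.39401871e-03,  1.32158529e-06]), 'position': array([0.2318065 , 0.49817564, 0.19075618]), 'tool_rot': array([-6.78892288e-01, -3.06666473e+00,  2.36290156e-03]), 'force': array([-0.94896737,  0.3134591 ,  0.61641953]), 'wrist_torque': array([0.02252717, 0.05146325, 0.02014448]), 'finger_force': 0.0, 'opening': 0.9968041483665112}
```

View pics/top0x.png

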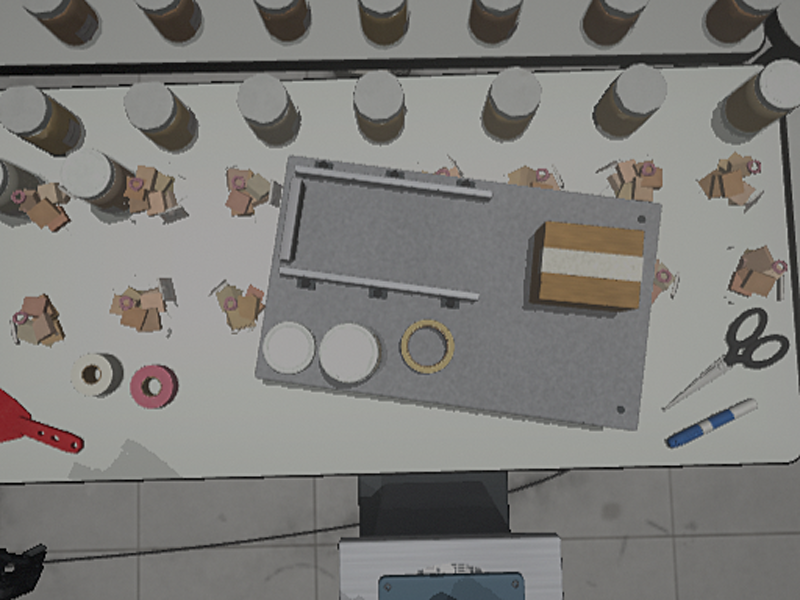

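View pics/scene0.png

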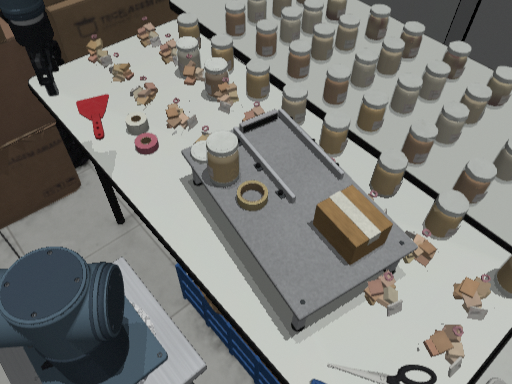

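The top view shows the lane running right to left (world +y). The carton is at about (590,265) on the apron at the right; the jar, lid and tape are on the robot side. I'll enlarge the board.

```bash
python3 - <<'E'
import cv2
a=cv2.imread("pics/top0.png")[94:282,160:426]
cv2.imwrite("pics/c.png",cv2.resize(a,None,fx=3,fy=3,interpolation=cv2.INTER_CUBIC))
E
cat > h.py <<'E'
import numpy as np,cv2
from rig import *
from scipy.spatial.transform import Rotation as R
def cam(n):
    p=camera_params(n);f=192/np.tan(np.radians(p['fov_y']/2))
    return p,np.array([[f,0,p['cx']],[0,f,p['cy']],[0,0,1]])
def unproj(n,px,z):
    p,K=cam(n);M=cv2.Rodrigues(p['rvec'])[0];c=-M.T@p['tvec']
    px=np.atleast_2d(px);d=np.c_[px,np.ones(len(px))]@np.linalg.inv(K).T@M
    return (c+d*((z-c[2])/d[:,2])[:,None])[:,:2]
def proj(n,P):
    p,K=cam(n);return cv2.projectPoints(np.atleast_2d(P).astype(float),p['rvec'],p['tvec'],K,None)[0][:,0]
E
```

```text
(no output)
```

View pics/c.png

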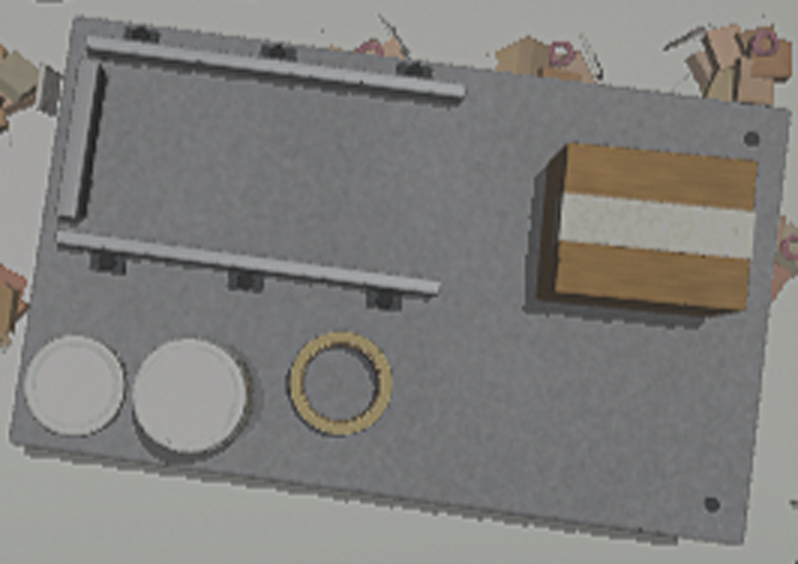

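Board top corners in the crop: (76,17), (790,110), (742,544), (11,442). Carton top corners: (568,143), (756,160), (747,310), (555,295).

```bash
cat >> h.py <<'E'
def rigid(L,W):
    ml,mw=L.mean(0),W.mean(0);l,w=L-ml,W-mw
    a=np.arctan2((l[:,0]*w[:,1]-l[:,1]*w[:,0]).sum(),(l*w).sum())
    r=np.array([[np.cos(a),-np.sin(a)],[np.sin(a),np.cos(a)]])
    t=mw-r@ml;return a,r,t,np.linalg.norm(L@r.T+t-W,axis=1)
E
python3 - <<'E'
from h import *
c2=lambda q:(np.array(q,float)+.5)/3-.5+[160,94]
B=unproj("top",c2([(76,17),(790,110),(742,544),(11,442)]),.11)
LB=np.array([(250,-90),(-250,-90),(-250,210),(250,210)])/1e3
a,r,t,e=rigid(LB,B);print("lane",a,t,e)
C=unproj("top",c2([(568,143),(756,160),(747,310),(555,295)]),.18)
CL=np.array([(60,-48),(-60,-48),(-60,48),(60,48)])/1e3
a2,r2,t2,e2=rigid(CL,C);print("carton",a2,t2,e2)
print("in lane",(t2-t)@r,a2-a)
for n,q,z in(("lid",(75,386),.124),("jar",(190,396),.223),("tape",(340,384),.134)):
    w=unproj("top",c2([q]),z)[0];print(n,w,(w-t)@r)
# rail check: inner top edges ends
W=np.array([[*(r@np.array(q)+t),.132] for q in[(-.025,-.062),(.235,-.062),(-.025,.062),(.235,.062),(-.025,-.072),(-.025,.072)]])
print((proj("top",W)-[160,94]+.5)*3-.5)
p=camera_params("wrist");print(p)
s=read_state();print(R.from_rotvec(s['tool_rot']).as_matrix().round(3))
E
```

```text
lane 1.4065142286955594 [ 0.55666059 -0.02854192] [0.00279055 0.00234495 0.00285392 0.00261216]
carton 1.4531380062010697 [ 0.51692603 -0.17298283] [0.00112163 0.00077772 0.00084324 0.00051581]
in lane [-0.14899452  0.01557711] 0.04662377750551028
lid [0.42813103 0.20367865] [0.20807369 0.16477735]
jar [0.41902887 0.11837039] [0.12242542 0.1598053 ]
tape [0.42444962 0.02690406] [0.03307713 0.13949875]
[[465.56264944  97.76189463]
 [ 83.39566057  47.49525599]
 [442.14697215 280.05988638]
 [ 55.99529363 227.8587856 ]
 [467.42887447  83.23277934]
 [440.23619262 294.93587163]]
{'fov_y': 58.79951715934867, 'cx': 254.11778410982186, 'cy': 191.67126852280788, 'mount': array([[ 5.01124109e-04, -9.65049515e-01, -2.62067133e-01,
         6.67672601e-02],
       [ 9.99999762e-01,  3.59310626e-04,  5.89053051e-04,
         1.72768308e-03],
       [-4.74301856e-04, -2.62067366e-01,  9.65049466e-01,
        -1.81222334e-01],
       [ 0.00000000e+00,  0.00000000e+00,  0.00000000e+00,
         1.00000000e+00]])}
[[-0.907  0.422 -0.001]
 [ 0.422  0.907 -0.001]
 [ 0.    -0.002 -1.   ]]
```

```bash
cat >> h.py <<'E'
import json
def lane2w(q,L=None):
    L=L or json.load(open('lane.json'));c,s=np.cos(L[0]),np.sin(L[0])
    return np.array([[c,-s],[s,c]])@np.array(q)+L[1:3]
def go(q,z,ang,n=""):
    """shift/turn numbers to reach lane point q, height z, tool x axis at lane angle ang"""
    st=read_state();M=R.from_rotvec(st['tool_rot']).as_matrix();L=json.load(open('lane.json'))
    d=np.r_[lane2w(q),z]-st['position'];dw=np.angle(np.exp(1j*(L[0]+ang-np.arctan2(M[1,0],M[0,0]))))
    print(n,"shift",(M.T@d/.3).round(4),"turn",round(-dw/np.pi,4))
def where():
    st=read_state();L=json.load(open('lane.json'));M=R.from_rotvec(st['tool_rot']).as_matrix()
    c,s=np.cos(L[0]),np.sin(L[0]);d=st['position'][:2]-L[1:3]
    print("t",st['t'],"lane",np.round([c*d[0]+s*d[1],-s*d[0]+c*d[1],st['position'][2]],4),"ang",np.arctan2(M[1,0],M[0,0])-L[0],"F",st['force'].round(1),"open",st['opening'],"q6",st['joints'][5])
E
python3 - <<'E'
from h import *
from scipy.optimize import least_squares as ls
c2=lambda q:(np.array(q,float)+.5)/3-.5+[160,94]
B=c2([(76,17),(790,110),(742,544),(11,442)]);C=c2([(568,143),(756,160),(747,310),(555,295)])
LB=np.array([(250,-90),(-250,-90),(-250,210),(250,210)])/1e3;CL=np.array([(60,-48),(-60,-48),(-60,48),(60,48)])/1e3
p,K=cam("top")
def f(x,out=False):
    K2=K.copy();K2[0,0]*=x[6];K2[1,1]*=x[6]
    r=[]
    for o,P,z,px in((0,LB,.11,B),(3,CL,.18,C)):
        w=np.array([[*lane2w(q,[x[o],x[o+1],x[o+2]]),z] for q in P])
        k=np.array([x[7]])
        r.append(cv2.projectPoints(w,p['rvec'],p['tvec'],K2,np.array([x[7],0,0,0]))[0][:,0]-px)
    return np.concatenate(r).ravel()
for m in("scale","k1"):
    x0=[1.4065,.5567,-.0285,1.453,.517,-.173,1,0]
    g=lambda y:f(np.r_[y[:6],(y[6],0) if m=="scale" else (1,y[6]-1)])
    s=ls(g,x0[:7]);x=s.x
    c,sn=np.cos(x[0]),np.sin(x[0]);d=x[4:6]-x[1:3]
    print(m,x,s.cost,"carton in lane",c*d[0]+sn*d[1],-sn*d[0]+c*d[1],x[3]-x[0]);print(s.fun.round(2))
    if m=="scale": json.dump([float(v) for v in x[:3]],open('lane.json','w'))
go((-.14,.14),.27,np.pi/2); where()
E
```

```text
scale [ 1.40647242  0.55679952 -0.0292675   1.45313039  0.51724989 -0.17508317
  0.99116268] 0.35731598385245167 carton in lane -0.1503211529798737 0.015163553416416373 0.046657964606718005
[ 0.09 -0.23 -0.2  -0.11  0.06  0.18  0.05  0.15 -0.34  0.29  0.07  0.04
 -0.05  0.15  0.31 -0.47]
k1 [ 1.40659999  0.55672246 -0.02988886  1.45372392  0.51713673 -0.17447309
  0.94194972] 0.6835488492046686 carton in lane -0.14911023872333956 0.015419628430841034 0.04712393149870664
[ 0.06 -0.62 -0.17  0.01  0.23  0.11 -0.13  0.47 -0.18  0.11 -0.23  0.08
 -0.17  0.21  0.57 -0.39]
 shift [-1.3996 -1.7117 -0.2619] turn -0.0864
t 0.1 lane [0.4672 0.4069 0.1908] ang 1.2993912274910857 F [-0.9  0.3  0.6] open 0.9968041483665112 q6 -0.20283280920977415
```

>>> send_rows(plan=[[0,0,-0.2,0,0],[-0.1,-0.12,-0.27,0,0],[-0.7,-0.85,-0.27,-0.0864,0],[-0.7,-0.85,-0.27,-0.0864,0],[-0.7,-0.85,-0.27,-0.0864,0],[-0.7,-0.85,-0.27,-0.0864,0],[-0.7,-0.85,-0.27,-0.0864,0],[-0.7,-0.85,-0.27,-0.0864,0],[-0.7,-0.85,-0.27,-0.0864,0]])

```text
t: 1.23
position: [0.3147, 0.1791, 0.2724]
tool_rot: [-0.259, -3.13, -0.001]
force: [0.3, -0.1, 1.0]
opening: 0.497
finger_force: 0.0
```

```bash
python3 -c "
from h import *
where();go((-.14,.14),.27,np.pi/2)"
```

```text
t 1.225 lane [0.166  0.2729 0.2724] ang 1.5699546969219826 F [ 0.3 -0.1  1. ] open 0.49654334383893967 q6 -1.1998852953397208
 shift [-0.4439 -1.0196  0.0074] turn -0.0003
```

>>> send_rows(plan=[[-0.44,-1,0,0,0],[-0.44,-1,0,0,0],[-0.44,-1,0,0,0],[-0.44,-1,0,0,0],[-0.44,-1,0,0,0],[-0.44,-1,0,0,0],[-0.44,-1,0,0,0],[-0.44,-1,0,0,0]])

```text
t: 2.22
position: [0.3959, -0.1367, 0.2724]
tool_rot: [-0.254, -3.131, -0.001]
force: [0.0, -0.8, -0.3]
opening: 0.494
finger_force: 0.0
```

```bash
python3 -c "
from h import *
where();go((-.15,.11),.13,np.pi/2)"
```

```text
t 2.225 lane [-0.1323  0.1411  0.2724] ang 1.5731616032622833 F [ 0.  -0.8 -0.3] open 0.49426920273620095 q6 -2.009571638439373
 shift [-0.1038 -0.0597  0.4747] turn 0.0008
```

>>> send_rows(plan=[[-0.1,-0.06,0.2,0,0],[-0.1,-0.06,0.4,0,0],[-0.1,-0.06,0.47,0,0],[-0.1,-0.06,0.47,0,0],[-0.1,-0.06,0.47,0,0]])

```text
t: 2.85
position: [0.4237, -0.161, 0.1331]
tool_rot: [0.255, 3.129, -0.002]
force: [0.4, -0.9, -0.1]
opening: 0.5
finger_force: 0.0
```

```bash
python3 - <<'E'
from h import *
where();go((-.15,.06),.13,np.pi/2)
a=cv2.cvtColor(get_image("top"),cv2.COLOR_RGB2BGR)[94:282,160:426]
cv2.imwrite("pics/t1.png",cv2.resize(a,None,fx=3,fy=3,interpolation=cv2.INTER_CUBIC))
a=cv2.cvtColor(get_image("wrist"),cv2.COLOR_RGB2BGR);cv2.imwrite("pics/w1.png",a)
E
```

```text
t 2.85 lane [-0.1517  0.1098  0.1331] ang 1.572452278559733 F [ 0.4 -0.9 -0.1] open 0.4997837694143738 q6 -2.018350786244711
 shift [-0.1659  0.0055  0.0108] turn 0.0005
```

View pics/w1.png

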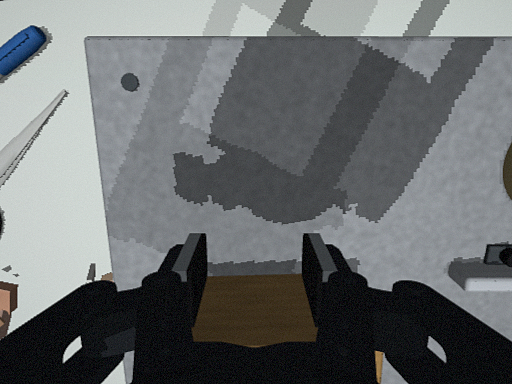

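The wrist view shows both fingers, with tips near (190,250) and (315,250), straddling the carton face at the bottom of the frame. I'll push it sideways now.

>>> send_rows(plan=[[-0.05,0,0.01,0,0],[-0.08,0,0.01,0,0],[-0.1,0,0.01,0,0],[-0.115,0,0.01,0,0],[-0.125,0,0.01,0,0],[-0.135,0,0.01,0,0],[-0.145,0,0.01,0,0],[-0.15,0,0.01,0,0],[-0.155,0,0.01,0,0],[-0.155,0,0.01,0,0]])

```text
t: 4.2
position: [0.4687, -0.1691, 0.1285]
tool_rot: [0.258, 3.131, -0.0]
force: [0.1, -0.3, -0.0]
opening: 0.499
finger_force: 0.2
```

```bash
python3 - <<'E'
from h import *
where();go((-.15,.06),.13,np.pi/2)
a=cv2.cvtColor(get_image("top"),cv2.COLOR_RGB2BGR)[120:220,310:430]
cv2.imwrite("pics/t2.png",cv2.resize(a,None,fx=6,fy=6,interpolation=cv2.INTER_CUBIC))
E
```

```text
t 4.2 lane [-0.1524  0.0641  0.1285] ang 1.570751557403187 F [ 0.1 -0.3 -0. ] open 0.49948239867862565 q6 -1.976970096174287
 shift [-0.0136  0.008  -0.0051] turn -0.0
```

View pics/t2.png

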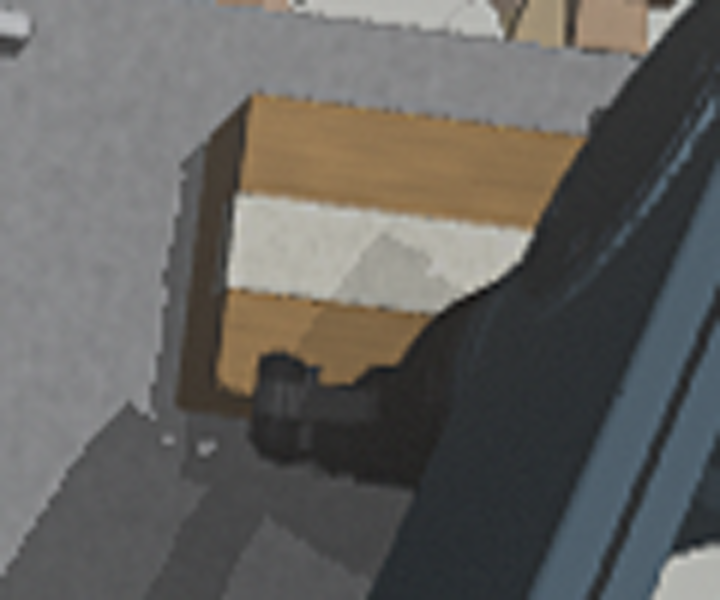

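The left corners of the carton top are at (252,95) and (219,388), and its far edge runs to (583,135).

```bash
cat >> h.py <<'E'
def tolane(px,z):
    """full-res top pixels -> lane coords (with the fitted focal scale)"""
    p=camera_params("top");c=np.array([p['cx'],p['cy']])
    w=unproj("top",(np.atleast_2d(px)-c)/.99116+c,z);L=json.load(open('lane.json'));d=w-L[1:3]
    c,s=np.cos(L[0]),np.sin(L[0]);return np.c_[c*d[:,0]+s*d[:,1],-s*d[:,0]+c*d[:,1]]
E
python3 - <<'E'
from h import *
q=np.array([(252,95),(219,388),(583,135)],float)
P=tolane((q+.5)/6-.5+[310,120],.18);print(P.round(4))
d=P[0]-P[2];print("yaw far edge",np.arctan2(d[1],d[0]));d=P[1]-P[0];print("yaw end",np.arctan2(-d[0],d[1]), "centre y",P[:2,1].mean())
E
```

```text
[[-0.0922 -0.0427]
 [-0.093   0.0519]
 [-0.1976 -0.0438]]
yaw far edge 0.010992479504224764
yaw end 0.008586067451327062 centre y 0.004615736695967584
```

>>> send_rows(plan=[[-0.005,0,0,0,0],[-0.01,0,0,0,0],[-0.015,0,0,0,0],[-0.017,0,0,0,0],[-0.017,0,0,0,0],[-0.017,0,0,0,0]])

```text
t: 5.0
position: [0.4737, -0.1699, 0.1285]
tool_rot: [0.258, 3.131, -0.0]
force: [-0.7, 0.5, -0.0]
opening: 0.499
finger_force: 0.4
```

>>> send_rows(plan=[[0.03,0,0,0,0],[0.15,0,0,0,0],[0.2,0,-0.2,0,0],[0.2,0,-0.4,0,0],[0.2,0,-0.47,0,0],[0.2,0,-0.47,0,0],[0.2,-0.37,-0.47,0.15,0],[0.2,-0.37,-0.47,0.15,0],[0.2,-0.37,-0.47,0.15,0],[0.2,-0.37,-0.47,0.15,0]])

```text
t: 6.25
position: [0.3953, -0.2693, 0.2674]
tool_rot: [-0.981, -2.981, -0.003]
force: [-0.1, -0.2, -0.5]
opening: 0.503
finger_force: 0.0
```

```bash
python3 - <<'E'
from h import *
where();go((-.26,0),.27,0)
a=cv2.cvtColor(get_image("top"),cv2.COLOR_RGB2BGR)[120:220,310:430]
cv2.imwrite("pics/t3.png",cv2.resize(a,None,fx=6,fy=6,interpolation=cv2.INTER_CUBIC))
E
```

```text
t 6.25 lane [-0.2632  0.1201  0.2674] ang 1.099224810274661 F [-0.1 -0.2 -0.5] open 0.5030302335341972 q6 -1.7668978683587746
 shift [-0.3517  0.1914 -0.0097] turn 0.3499
```

View pics/t3.png

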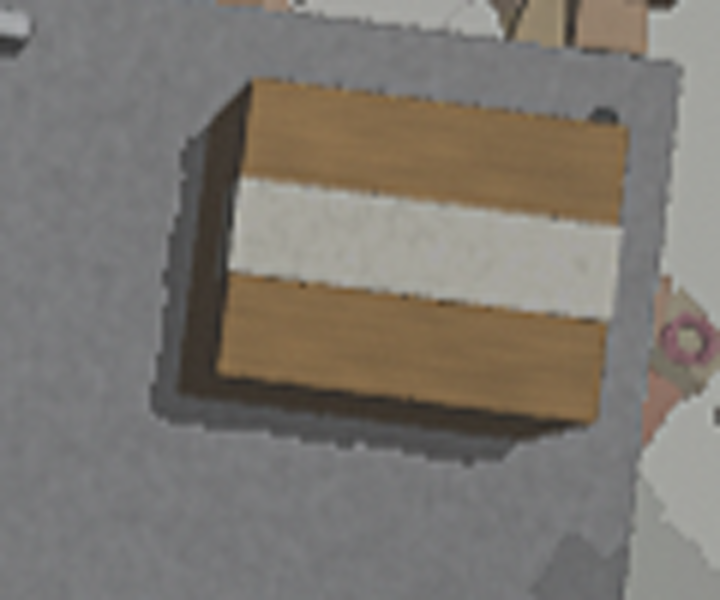

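The carton top is fully visible, with corners at (251,79), (628,126), (598,424) and (218,374).

>>> send_rows(plan=[[-0.35,0.19,0,0.35,0],[-0.35,0.19,0,0.35,0],[-0.35,0.19,0,0.35,0],[-0.35,0.19,0,0.35,0],[-0.35,0.19,0,0.35,0],[-0.35,0.19,0,0.35,0],[-0.35,0.19,0,0.35,0],[-0.35,0.19,0,0.35,0],[-0.35,0.19,0,0.35,0]])

```text
t: 7.42
position: [0.5145, -0.2858, 0.2694]
tool_rot: [-2.394, -2.034, 0.0]
force: [0.5, 0.3, -0.1]
opening: 0.502
finger_force: 0.0
```

```bash
python3 - <<'E'
from h import *
q=np.array([(251,79),(628,126),(598,424),(218,374)],float)
P=tolane((q+.5)/6-.5+[310,120],.18);print(P.round(4))
print(rigid(np.array([(60,-48),(-60,-48),(-60,48),(60,48)])/1e3,P))
c2=lambda q:(np.array(q,float)+.5)/3-.5+[160,94]
print("rail ends outer/inner near, far:",tolane(c2([(438,295),(442,283),(465,87),(463,99)]),.132))
where();go((-.26,0),.13,0)
E
```

```text
[[-0.0913 -0.0477]
 [-0.2114 -0.0486]
 [-0.2123  0.0472]
 [-0.0922  0.0475]]
(np.float64(0.006637387431206151), array([[ 0.99997797, -0.00663734],
       [ 0.00663734,  0.99997797]]), array([-0.15179066, -0.0004161 ]), array([0.00031544, 0.00023517, 0.00015395, 0.00047162]))
rail ends outer/inner near, far: [[-0.02376168  0.0723688 ]
 [-0.02538984  0.06400968]
 [-0.02393849 -0.07038315]
 [-0.02363185 -0.06200972]]
t 7.425 lane [-0.26   -0.0003  0.2694] ang 0.0024481649605911926 F [ 0.5  0.3 -0.1] open 0.5015245516243945 q6 -0.5344759375976282
 shift [-2.000e-04 -8.000e-04  4.647e-01] turn 0.0008
```

Carton is centred to 0.5 mm, with a yaw of 0.007 rad. I'll go down behind it and push.

>>> send_rows(plan=[[0,0,0.2,0,0],[0,0,0.38,0,0],[0,0,0.46,0,0],[0,0,0.465,0,0],[0,0,0.465,0,0],[0.06,0,0.465,0,0],[0.09,0,0.465,0,0],[0.11,0,0.465,0,0],[0.12,0,0.465,0,0],[0.13,0,0.465,0,0]])

```text
t: 8.68
position: [0.521, -0.2474, 0.1301]
tool_rot: [2.396, 2.031, -0.0]
force: [-0.3, 0.4, 0.4]
opening: 0.5
finger_force: 0.0
```

>>> send_rows(plan=[[0.01,0,0,0,0],[0.025,0,0,0,0],[0.045,0,0,0,0],[0.065,0,0,0,0],[0.09,0,0,0,0],[0.115,0,0,0,0],[0.14,0,0,0,0],[0.165,0,0,0,0],[0.185,0,0,0,0],[0.185,0,0,0,0]])

```text
t: 9.93
position: [0.53, -0.1918, 0.1299]
tool_rot: [-2.395, -2.032, -0.001]
force: [0.3, -0.0, 0.5]
opening: 0.498
finger_force: 0.0
```

```bash
python3 - <<'E'
from h import *
where();go((-.10,0),.13,0);go((.0885,0),.13,0)
a=cv2.cvtColor(get_image("top"),cv2.COLOR_RGB2BGR)[94:204,260:410]
cv2.imwrite("pics/t4.png",cv2.resize(a,None,fx=5,fy=5,interpolation=cv2.INTER_CUBIC))
E
```

```text
t 9.925 lane [-0.1647 -0.0002  0.1299] ang 0.0005789844628349972 F [ 0.3 -0.   0.5] open 0.4983172152419672 q6 -0.38207994604802015
 shift [ 2.157e-01 -5.000e-04 -2.000e-04] turn 0.0002
 shift [ 8.441e-01 -1.000e-04  4.000e-04] turn 0.0002
```

View pics/t4.png

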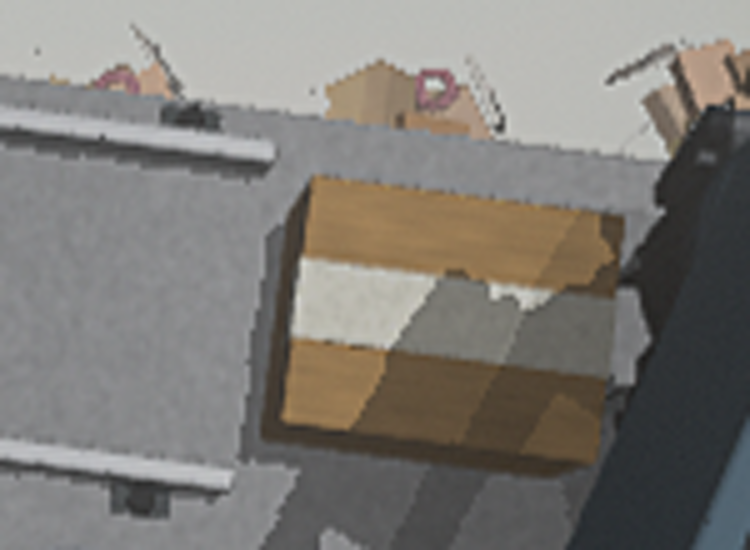

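The carton stands straight just before the rail mouths, corners at (314,176), (624,213), (599,466), (281,423), with both fingers flush on its rear face.

```bash
python3 - <<'E'
from h import *
q=np.array([(314,176),(624,214),(599,466),(281,424)],float)
P=tolane((q+.5)/5-.5+[260,94],.18)
a,r,t,e=rigid(np.array([(60,-48),(-60,-48),(-60,48),(60,48)])/1e3,P);print(a,t,e)
E
```

```text
0.0054673837725045605 [-9.51535198e-02 -7.91948965e-05] [0.00062987 0.00086106 0.00079362 0.00058994]
```

>>> send_rows(plan=[[0.015,0,0,0,0],[0.035,0,0,0,0],[0.06,0,0,0,0],[0.085,0,0,0,0],[0.11,0,0,0,0],[0.135,0,0,0,0],[0.16,0,0,0,0],[0.185,0,0,0,0],[0.21,0,0,0,0],[0.235,0,0,0,0]])

```text
t: 11.22
position: [0.5416, -0.1228, 0.13]
tool_rot: [2.396, 2.031, 0.0]
force: [0.4, -0.5, -0.4]
opening: 0.5
finger_force: 0.6
```

>>> send_rows(plan=[[0.025,0,0,0,0],[0.05,0,0,0,0],[0.075,0,0,0,0],[0.1,0,0,0,0],[0.125,0,0,0,0],[0.15,0,0,0,0],[0.175,0,0,0,0],[0.195,0,0,0,0],[0.21,0,0,0,0],[0.21,0,0,0,0]])

```text
t: 12.48
position: [0.552, -0.0606, 0.1301]
tool_rot: [-2.396, -2.032, -0.001]
force: [-0.2, 0.6, -0.3]
opening: 0.501
finger_force: 0.0
```

```bash
python3 - <<'E'
from h import *
where();go((.0885,0),.13,0)
a=cv2.cvtColor(get_image("top"),cv2.COLOR_RGB2BGR)[90:200,160:310]
cv2.imwrite("pics/t5.png",cv2.resize(a,None,fx=5,fy=5,interpolation=cv2.INTER_CUBIC))
E
```

```text
t 12.475 lane [-0.0317 -0.0003  0.1301] ang 0.0004107862169642207 F [-0.2  0.6 -0.3] open 0.500925302452696 q6 -0.14671504570806956
 shift [ 0.4006 -0.001   0.0005] turn 0.0001
```

View pics/t5.png

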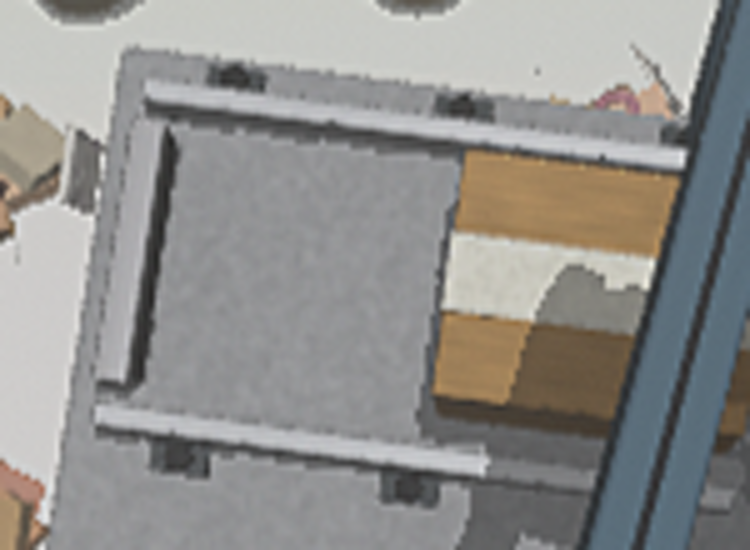

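The carton is in the lane, its top's front corners at about (465,152) and (433,397).

```bash
python3 - <<'E'
from h import *
q=np.array([(465,152),(433,398)],float)
P=tolane((q+.5)/5-.5+[160,90],.18);print(P,P.mean(0))
E
```

```text
[[ 0.09946179 -0.04725075]
 [ 0.09854751  0.0488607 ]] [0.09900465 0.00080497]
```

>>> send_rows(plan=[[0.015,0,0,0,0],[0.04,0,0,0,0],[0.065,0,0,0,0],[0.09,0,0,0,0],[0.115,0,0,0,0],[0.14,0,0,0,0],[0.165,0,0,0,0],[0.19,0,0,0,0],[0.215,0,0,0,0],[0.24,0,0,0,0]])

```text
t: 13.78
position: [0.5638, 0.0104, 0.1301]
tool_rot: [2.396, 2.031, 0.0]
force: [0.3, -2.3, 1.5]
opening: 0.502
finger_force: 1.1
```

>>> send_rows(plan=[[0.025,0,0,0,0],[0.05,0,0,0,0],[0.075,0,0,0,0],[0.095,0,0,0,0],[0.11,0,0,0,0],[0.12,0,0,0,0],[0.13,0,0,0,0],[0.135,0,0,0,0],[0.14,0,0,0,0],[0.14,0,0,0,0]])

```text
t: 15.02
position: [0.5705, 0.0515, 0.13]
tool_rot: [-2.396, -2.031, -0.0]
force: [-0.2, -2.2, 1.1]
opening: 0.499
finger_force: 0.9
```

```bash
python3 - <<'E'
from h import *
where();go((.0895,0),.13,0)
E
```

```text
t 15.025 lane [ 0.0819 -0.0003  0.13  ] ang -7.991959226494316e-05 F [-0.2 -2.2  1.1] open 0.49932213111701873 q6 0.0595599080968997
 shift [ 0.0252 -0.0011 -0.0002] turn -0.0
```

>>> send_rows(plan=[[0.004,0,0,0,0],[0.008,0,0,0,0],[0.012,0,0,0,0],[0.015,0,0,0,0],[0.018,0,0,0,0],[0.02,0,0,0,0]])

```text
t: 15.78
position: [0.5715, 0.0574, 0.13]
tool_rot: [-2.396, -2.032, 0.0]
force: [-1.3, -2.5, 2.3]
opening: 0.5
finger_force: 1.2
```

>>> send_rows(plan=[[0.002,0,0,0,0],[0.004,0,0,0,0]])

```text
t: 16.02
position: [0.5717, 0.0585, 0.13]
tool_rot: [-2.396, -2.032, 0.0]
force: [-1.1, -2.4, 1.3]
opening: 0.502
finger_force: 1.1
```

>>> send_rows(plan=[[0.002,0,0,0,0],[0.004,0,0,0,0]])

```text
t: 16.27
position: [0.5719, 0.0597, 0.13]
tool_rot: [-2.396, -2.032, 0.0]
force: [-0.7, -3.0, 1.3]
opening: 0.498
finger_force: 1.1
```

>>> send_rows(plan=[[0.002,0,0,0,0],[0.004,0,0,0,0]])

```text
t: 16.52
position: [0.572, 0.0609, 0.13]
tool_rot: [-2.396, -2.031, 0.0]
force: [-0.8, -1.9, 0.9]
opening: 0.502
finger_force: 1.0
```

>>> send_rows(plan=[[0.002,0,0,0,0],[0.004,0,0,0,0]])

```text
t: 16.77
position: [0.5721, 0.0616, 0.13]
tool_rot: [2.396, 2.031, -0.001]
force: [-0.5, -5.7, 0.7]
opening: 0.5
finger_force: 2.6
```

>>> send_rows(plan=[[0.002,0,0,0,0],[0.004,0,0,0,0]])

```text
t: 17.02
position: [0.5721, 0.0616, 0.1301]
tool_rot: [2.395, 2.03, -0.004]
force: [-2.8, -7.9, 2.1]
opening: 0.5
finger_force: 4.6
```

>>> send_rows(plan=[[0.003,0,0,0,0],[0.003,0,0,0,0],[0.003,0,0,0,0]])

```text
t: 17.4
position: [0.5721, 0.0616, 0.1301]
tool_rot: [2.395, 2.03, -0.005]
force: [-2.7, -10.4, 2.9]
opening: 0.503
finger_force: 5.4
```

>>> send_rows(plan=[[-0.005,0,0,0,0],[-0.01,0,0,0,0],[-0.05,0,0,0,0],[-0.15,0,0,0,0],[-0.2,0,-0.15,0,0],[-0.3,0,-0.35,0,0],[-0.45,0,-0.47,0,0],[-0.7,0,-0.47,0,0],[-0.9,0,-0.47,0,0],[-0.9,0,-0.47,0,0]])

```text
t: 18.65
position: [0.5274, -0.2062, 0.2706]
tool_rot: [2.401, 2.026, -0.001]
force: [-0.3, 0.4, 0.4]
opening: 0.496
finger_force: 0.0
```

```bash
python3 - <<'E'
from h import *
where()
a=cv2.cvtColor(get_image("top"),cv2.COLOR_RGB2BGR)[90:240,160:320]
cv2.imwrite("pics/t6.png",cv2.resize(a,None,fx=4,fy=4,interpolation=cv2.INTER_CUBIC))
E
```

```text
t 18.65 lane [-1.794e-01  1.000e-04  2.706e-01] ang -0.004805702324544692 F [-0.3  0.4  0.4] open 0.49606901557804406 q6 -0.4001399496805817
```

View pics/t6.png

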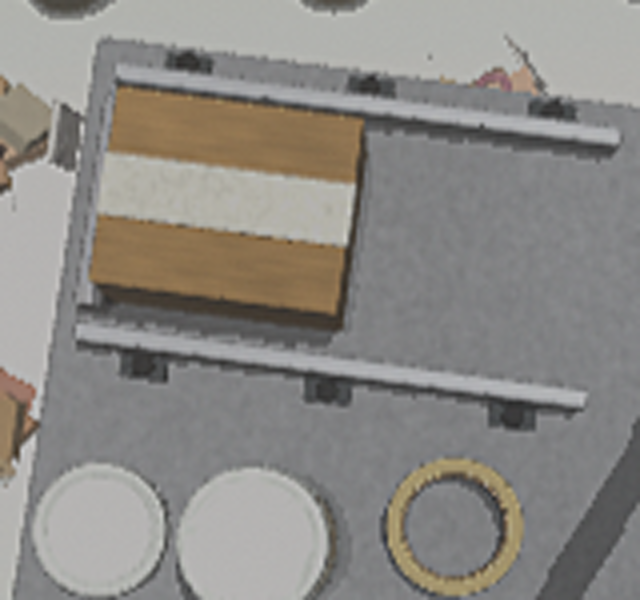

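The carton sits against the stop, with top corners at about (117,87), (363,120), (339,315) and (91,284). The jar, lid and tape have not moved. I'll check its pose once in numbers, then hand in.

```bash
python3 - <<'E'
from h import *
q=np.array([(117,87),(363,120),(339,315),(91,284)],float)
P=tolane((q+.5)/4-.5+[160,90],.18)
a,r,t,e=rigid(np.array([(60,-48),(-60,-48),(-60,48),(60,48)])/1e3,P);print(a,t,e)
if abs(a)<.02 and abs(t[1])<.006 and abs(t[0]-.16)<.005: print(job_done())
E
```

```text
0.00914330696739743 [0.16293816 0.0003839 ] [0.00076735 0.00086548 0.00029521 0.00056017]
the job is handed in; nothing more can be done
None
```

The carton is against the end stop, centred to about 0.4 mm and within about 0.01 rad of square by the top camera; the rails, jar, tape roll and lid look undisturbed, and the job was handed in at about 19 s.

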